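Sort offcuts and tape into the bench trays by sliding

TASK

Tidy the middle of the bench: the two wooden offcuts belong in the tray that already holds a small wooden offcut, and the roll of black tape in the tray that already holds a roll of the same tape. Slide each of them over the bench, without lifting it, through the open mouth of its tray until no part sticks out of the mouth, lying flat. What is already in the trays may be nudged but stays there, and leave everything else on the bench (sanding block, screwdrivers, tape measure, marker) where it is.

Things in the scene. Friction and masses are not known exactly. Their poses are not given: they have to be found in the camera images.
- tray_left: sorting tray on the robot's left (+y): three fixed plywood walls 45 mm high, 12 mm thick, no floor, mouth towards the middle of the bench. Origin on the bench under its centre; x from mouth to back wall (yaw about +1.57), y along the back wall. Mouth at x = -0.100, inside of back wall at x = 0.088, insides of side walls at y = -0.110 and 0.110
- tray_right: sorting tray on the robot's right (-y): three fixed plywood walls 45 mm high, 12 mm thick, no floor, mouth towards the middle of the bench. Origin on the bench under its centre; x from mouth to back wall (yaw about -1.57), y along the back wall. Mouth at x = -0.100, inside of back wall at x = 0.088, insides of side walls at y = -0.110 and 0.110
- long_offcut: bandsawn maple offcut to be sorted, a rectangular block lying flat, 45 x 100 x 19 mm (x, y, z, long side along its y); origin at the centre of its underside; mass about 58 g; slides on the bench
- wide_offcut: bandsawn maple offcut to be sorted, a rectangular block lying flat, 60 x 100 x 22 mm (x, y, z, long side along its y); origin at the centre of its underside; mass about 90 g; slides on the bench
- tape_roll: roll of black tape to be sorted, lying flat on the bench, 60 mm diameter, 19 mm high; origin at the centre of its underside; mass about 50 g; slides on the bench
- long_offcut_end_a (a point): middle of the one end face (+y) of the long offcut, 50 mm from its centre
- long_offcut_end_b (a point): middle of the other end face (-y) of the long offcut, 50 mm from its centre
- wide_offcut_end_a (a point): middle of the one end face (+y) of the wide offcut, 50 mm from its centre
- wide_offcut_end_b (a point): middle of the other end face (-y) of the wide offcut, 50 mm from its centre
- sample_offcut: small loose maple offcut, 34 x 70 x 30 mm (x, y, z), already lying near the back wall of one of the trays (either one): it marks the tray for offcuts; origin at the centre of its underside
- sample_tape: loose roll of black tape, 60 mm diameter, 19 mm high, already lying near the back wall of the other tray: it marks the tray for tape; origin at the centre of its underside
- sanding_block: brown cork sanding block, 62 x 107 x 29 mm, near the robot; not to be sorted, leave alone; origin at the centre of its underside
- short_screwdriver: screwdriver with a black handle, 127 mm long (along its y), 27 mm high, near the robot; leave alone; origin under its middle
- long_screwdriver: screwdriver with a red handle, 195 mm long (along its y), 27 mm high, at the back; leave alone; origin under its middle
- tape_measure: yellow tape measure, 44 x 81 x 68 mm, near the robot on the right; leave alone; origin at the centre of its underside
- marker: marker pen, 135 mm long (along its y), 16 mm high, near the robot on the left; leave alone; origin under its middle
Not all that is in view belongs to the job. What is shaped like the tape_roll but green or purple is not meant.

How it is judged:
At the end, for the whole second after the job is handed in: Offcuts in the tray with the small offcut, tape in the tray with the other roll, at rest and flat (tilt under 0.15 rad, within 8 mm of the bench); each centre 25 mm or more inside the mouth, offcut ends inside the mouth; both marking pieces still in their trays (angle between each of long_offcut, wide_offcut, tape_roll, sample_offcut, sample_tape's own z axis and vertical below 0.15 rad and height (world z) of each of long_offcut, wide_offcut, tape_roll, sample_offcut, sample_tape below 0.008 m and linear speed of each of long_offcut, wide_offcut, tape_roll, sample_offcut, sample_tape below 0.02 m/s and ((x of sample_offcut in the frame of tray_left between -0.095 and 0.088 m and y of sample_offcut in the frame of tray_left between -0.11 and 0.11 m and x of sample_tape in the frame of tray_right between -0.095 and 0.088 m and y of sample_tape in the frame of tray_right between -0.11 and 0.11 m and x of tape_roll in the frame of tray_right between -0.075 and 0.088 m and y of tape_roll in the frame of tray_right between -0.11 and 0.11 m and x of long_offcut in the frame of tray_left between -0.075 and 0.088 m and y of long_offcut in the frame of tray_left between -0.11 and 0.11 m and x of each of long_offcut_end_a, long_offcut_end_b, wide_offcut_end_a, wide_offcut_end_b in the frame of tray_left above -0.097 m and x of wide_offcut in the frame of tray_left between -0.075 and 0.088 m and y of wide_offcut in the frame of tray_left between -0.11 and 0.11 m) or (x of sample_offcut in the frame of tray_right between -0.095 and 0.088 m and y of sample_offcut in the frame of tray_right between -0.11 and 0.11 m and x of sample_tape in the frame of tray_left between -0.095 and 0.088 m and y of sample_tape in the frame of tray_left between -0.11 and 0.11 m and x of tape_roll in the frame of tray_left between -0.075 and 0.088 m and y of tape_roll in the frame of tray_left between -0.11 and 0.11 m and x of long_offcut in the frame of tray_right between -0.075 and 0.088 m and y of long_offcut in the frame of tray_right between -0.11 and 0.11 m and x of each of long_offcut_end_a, long_offcut_end_b, wide_offcut_end_a, wide_offcut_end_b in the frame of tray_right above -0.097 m and x of wide_offcut in the frame of tray_right between -0.075 and 0.088 m and y of wide_offcut in the frame of tray_right between -0.11 and 0.11 m))); the robot touches nothing.
It fails at once if an item to be sorted is lifted more than 30 mm off the bench (height (world z) of any of long_offcut, wide_offcut, tape_roll above 0.03 m).
It fails at once if a bystander (sanding block, screwdriver, tape measure, marker) is moved more than 20 mm (distance of any of sanding_block, short_screwdriver, long_screwdriver, tape_measure, marker from where it was at the start of the episode above 0.02 m).
It also fails if it takes over 64 s, if anything falls off the work surface, if the arm or the gripper's body presses on something with over 40 N, if the wrist force passes 120 N, or if a joint passes its speed limit or range.

ROBOT

A 7-joint arm with a two-finger parallel gripper is mounted at the origin on a cart in front of the work surface, level with it; the furniture and walls round the work are solid. World frame = base frame: x ahead of the robot, y to its left, z up, the work surface at z = 0. Lengths are in m, angles in rad, forces in N, time in s.
With the tool pointing down it reaches from about 0.4 to 0.85 m from the base axis. Payload 10.4 kg.
Tool frame: the origin (TCP) lies between the finger pads; the fingertips stand ahead of it and the grasp point (between the pads) lies 5 mm behind it (manip.tip_extent is the z of the fingertips in the tool frame, in m); z points along the fingers, y is the line along which they close (so a half turn about z gives the same grasp; the last joint's range is limited). The gripper opens to 85 mm and grips with 20 to 120 N. Pads are 22 mm wide; open, the fingers measure 114 mm over their backs; the gripper's body (76 mm by 85 mm) begins 54 mm behind the grasp point. The pads swing forward as they close: fully open they stand 13 mm farther back than shut.
Start: joints at [1.236, 0.332, -0.065, 1.46, 0.022, 1.35, -0.088], TCP at [0.192, -0.595, 0.245] pointing down, gripper open.
Joint ranges: [-2.6, 2.6], [-0.5, 2.12], [-1.47, 1.34], [0.16, 2.42], [-1.27, 4.41], [0.06, 2.06], [-2.6, 2.6]. Speed limits (rad/s): [2.22, 2.22, 2.79, 2.79, 3.14, 3.14, 3.14].

INTERFACE

Orientations are given as a unit quaternion [x, y, z, w].
In Python, from workcell import status, viewer, manip gives the robot as it stands.
- The arm moves only by the tool play_rows, never from a script. Its argument "plan" is one flat list of numbers, 7 for each row, row after row: the turn, a rotation vector about the tool's x, y, z in degrees, then the shift along the tool's x, y, z in m, then the opening, from 0 (shut) to 1 (fully open). In form: [ax, ay, az, dx, dy, dz, grip, ax, ay, az, dx, dy, dz, grip, ...]. A call has 1 to 20 rows; each row is the pose to reach, as a shift and turn from the pose commanded when the call began, along the tool's axes at that moment; what a row does not reach only later rows make up. A row lasts 1/8 s, in which the tool goes at most 62.5 mm and 10.7 degrees, less where a joint would pass 70% of its speed; a pose out of reach is approached as far as the arm can. A call with a gripper value outside its range is refused whole. The fingers move at their own pace and stop on an object; "squeeze" is the grip in N (left out, the last holds). Time passes only in rows, so rows that repeat a pose let the fingers close. It gives the time, the measured TCP pose, the force, the opening and the grip force at its end, in the units of the state.
- status.get_obs(): the state, without advancing time (a new reading comes with each control period).
- viewer.camera(name): name is "side" or "top" or "wrist"; returns the picture (400x640x3 uint8, red, green, blue); there is no depth.
- viewer.camera_model(name): a dict with "fx", "fy", "cx", "cy" (pixels), "R" (3x3) and "t" (3): a world point X has camera coordinates R X + t. Camera axes: x right, y down, z forward; pixel columns grow to the right and rows downward; lengths in m; the calibration is good to about 2 mm. A picture is of the moment at which its call begins: read the wrist's pose just before it. camera_model takes no time and is no camera call; for the wrist camera it gives the pose at the moment of the call.
- manip.hand_in(): hands the job in; it is judged then, once.
The state is a dict: "clock": time; "joint_pos": joint angles; "joint_velocities": joint speeds; "tau": joint torques, N m; "position": TCP position; "ee_rot": TCP orientation; "ft_force": force on the tool from outside, world axes, zero at the start; "torque": the same for the moment, N m; "grip_width": opening from 0.0 (shut) to 1.0 (fully open); "grasp_force": force on a finger pad.
Only numpy, scipy, OpenCV 4.12 (cv2) and the standard library are available. Lean on these libraries where they do the work, as an engineer would, in place of code of your own. Each camera call takes 0.05 s, during which the arm holds its last target. There are 200 camera calls.

## Working session

There is one attempt and no reset: what is moved stays moved. The work goes in short steps, Python scripts to look and compute and a tool call to move; the robot and the scene stay as the last step left them, time stands still between calls to the robot, and variables do not carry over. Pictures are saved under pics/ and viewed, at most 10 in all, crops included, and the job is handed in when it is done.

Besides the shell and the picture viewer there is one more tool, called as name(argument=value, ...) on one line, values as JSON. play_rows: Moves the arm, as the interface text tells. Its arguments: {"type":"object","properties":{"plan":{"type":"array","items":{"type":"number"}},"squeeze":{"type":"number"}},"required":["plan"]}

```bash
mkdir -p pics; ls; python3 - <<'E'
from workcell import status, viewer, manip
import cv2,json
o=status.get_obs();print({k:o[k] for k in('clock','position','ee_rot','grip_width')},manip.tip_extent)
for n in('top','side'):
    im=viewer.camera(n);cv2.imwrite(f'pics/{n}0.png',im[:,:,::-1])
    m=viewer.camera_model(n);print(n,{k:(v.tolist() if hasattr(v,'tolist') else v) for k,v in m.items()})
E
```

```text
pics
{'clock': 0.0, 'position': array([ 0.19160864, -0.59451915,  0.24452305]), 'ee_rot': array([ 9.87869900e-01,  1.55282143e-01, -1.37720951e-04, -7.05724866e-04]), 'grip_width': 1.001125457224066} 0.014
top {'fx': 483.4225715906504, 'fy': 483.4225715906504, 'cx': 316.41970120307315, 'cy': 202.72042540958225, 'R': [[-0.10868441273419992, -0.9940721707846603, 0.0028666531173820887], [-0.972896967226436, 0.10577629525475944, -0.20562798088728326], [0.20410582938815108, -0.02513751446844491, -0.9786260346915585]], 't': [0.08841075959880568, 0.5337162955969986, 1.262981725082001]}
side {'fx': 395.0066126167693, 'fy': 395.0066126167693, 'cx': 318.32591404726656, 'cy': 201.84759914030442, 'R': [[-0.9988247239131545, -0.04639881376376365, -0.014011458922137437], [-0.013699538176912534, 0.5475608983792767, -0.8366536829655499], [0.0464918654556954, -0.8354784333825711, -0.54755300546984]], 't': [0.5322434514718691, -0.004532436501769617, 1.136570345151478]}
```

View pics/top0.png

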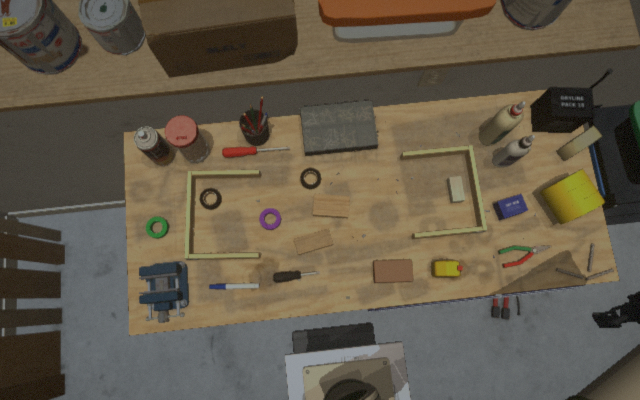

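View pics/side0.png

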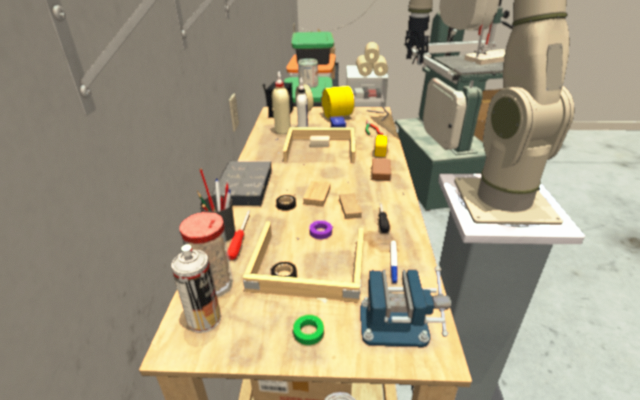

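The top view shows the sample tape in the left tray (210,198) and the sample offcut in the right tray (457,190). The offcuts are at (331,206) and (313,242), the black roll at (311,178), and a purple distractor at (270,219). Next I'll enlarge the middle and measure.

```bash
cat > h.py <<'E'
import numpy as np, cv2
from workcell import status, viewer, manip
def ray(n,uv,z,m=None):
    m=m or viewer.camera_model(n); R=np.array(m['R']);t=np.array(m['t'])
    uv=np.atleast_2d(uv).astype(float)
    d=np.c_[(uv[:,0]-m['cx'])/m['fx'],(uv[:,1]-m['cy'])/m['fy'],np.ones(len(uv))]@R
    c=-R.T@t
    return c+d*((z-c[2])/d[:,2])[:,None]
E
python3 - <<'E'
from h import *
im=cv2.imread('pics/top0.png')
c=im[130:310,170:500]; cv2.imwrite('pics/crop.png',cv2.resize(c,None,fx=2.4,fy=2.4,interpolation=cv2.INTER_CUBIC))
P=dict(Lmouth_hi=(260,173,.045),Lmouth_lo=(260,256,.045),Lback_hi=(188,173,.045),Lback_lo=(187,257,.045),
Rmouth_hi=(402,154,.045),Rmouth_lo=(414,235,.045),Rback_hi=(475,148,.045),Rback_lo=(486,230,.045),
tape=(311,178,.019),purple=(270,219,.015),stape=(210,198,.019),soff=(457,190,.03),sand=(393,271,.029),sd_handle=(287,277,.02),sd_tip=(316,273,.01),tm=(447,269,.06),marker0=(210,286,.01),marker1=(258,286,.01),lsd0=(223,152,.015),lsd1=(288,150,.01),plate=(340,152,.02))
for k,v in P.items(): print(k,ray('top',v[:2],v[2])[0].round(3))
hsv=cv2.cvtColor(im,cv2.COLOR_BGR2HSV)
for p in[(331,206),(313,242),(350,225),(300,200),(280,240)]: print(p,hsv[p[1],p[0]])
E
```

```text
Lmouth_hi [0.643 0.177 0.045]
Lmouth_lo [0.413 0.196 0.045]
Lback_hi [0.665 0.376 0.045]
Lback_lo [0.432 0.391 0.045]
Rmouth_hi [ 0.655 -0.224  0.045]
Rmouth_lo [ 0.425 -0.224  0.045]
Rback_hi [ 0.651 -0.432  0.045]
Rback_lo [ 0.417 -0.42   0.045]
tape [0.621 0.037 0.019]
purple [0.516 0.163 0.015]
stape [0.593 0.325 0.019]
soff [ 0.539 -0.366  0.03 ]
sand [ 0.336 -0.156  0.029]
sd_handle [0.351 0.131 0.02 ]
sd_tip [0.354 0.051 0.01 ]
tm [ 0.324 -0.294  0.06 ]
marker0 [0.351 0.342 0.01 ]
marker1 [0.336 0.212 0.01 ]
lsd0 [0.726 0.28  0.015]
lsd1 [0.713 0.094 0.01 ]
plate [ 0.688 -0.054  0.02 ]
(331, 206) [ 17 112 148]
(313, 242) [ 17 102 137]
(350, 225) [ 18 103 148]
(300, 200) [ 16  98 143]
(280, 240) [ 20  93 151]
```

View pics/crop.png

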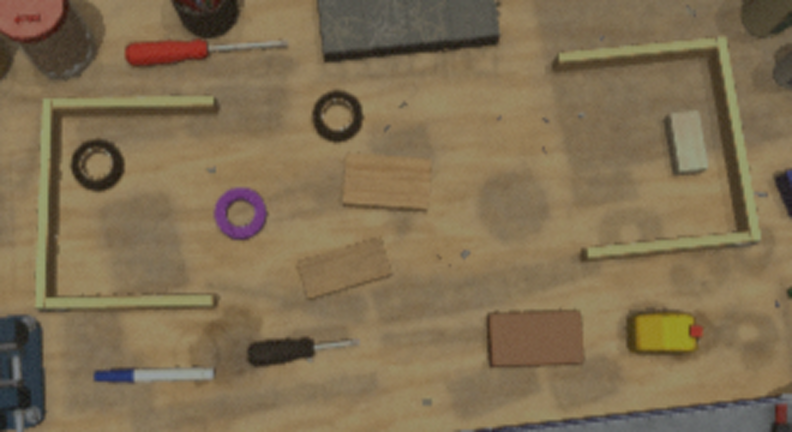

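The enlarged crop shows both offcuts clearly: wide corners at (347,155),(432,158),(428,211),(342,206) and long corners at (296,266),(380,237),(392,267),(308,299). I'll grip each piece and drag it along the bench.

```bash
cat >> h.py <<'E'
from scipy.spatial.transform import Rotation as Ro
def rel(pos,yawdeg):
    """tool-frame row (turn deg, shift m) from the present pose to pos, tool x at world yaw, pointing down"""
    o=status.get_obs(); R0=Ro.from_quat(o['ee_rot'])
    R1=Ro.from_euler('z',yawdeg,degrees=True)*Ro.from_euler('x',180,degrees=True)
    return np.round(np.r_[(R0.inv()*R1).as_rotvec(degrees=True),R0.inv().apply(np.array(pos)-o['position'])],4)
E
python3 - <<'E'
from h import *
for n,c,h in(('wide',[(347,155),(432,158),(428,211),(342,206)],.022),('long',[(296,266),(380,237),(392,267),(308,299)],.019)):
    p=ray('top',np.array(c)/2.4+[170,130],h)
    d=(p[1]-p[0]+p[2]-p[3])/2
    print(n,p.mean(0).round(3),'yaw',np.degrees(np.arctan2(d[1],d[0])).round(1),[np.linalg.norm(p[i]-p[(i+1)%4]).round(3) for i in range(4)])
print(rel((.5,.03,.25),90))
E
```

```text
wide [ 0.533 -0.011  0.022] yaw -98.9 [np.float64(0.099), np.float64(0.063), np.float64(0.1), np.float64(0.061)]
long [0.441 0.049 0.019] yaw -76.2 [np.float64(0.102), np.float64(0.037), np.float64(0.103), np.float64(0.04)]
[-6.68000e-02 -4.28000e-02 -7.21341e+01  4.85100e-01 -4.99800e-01
 -4.80000e-03]
```

play_rows(plan=[0, 0, -72, 0.485, -0.5, -0.005, 0.87, 0, 0, -72, 0.485, -0.5, -0.005, 0.87, 0, 0, -72, 0.485, -0.5, -0.005, 0.87, 0, 0, -72, 0.485, -0.5, -0.005, 0.87, 0, 0, -72, 0.485, -0.5, -0.005, 0.87, 0, 0, -72, 0.485, -0.5, -0.005, 0.87, 0, 0, -72, 0.485, -0.5, -0.005, 0.87, 0, 0, -72, 0.485, -0.5, -0.005, 0.87, 0, 0, -72, 0.485, -0.5, -0.005, 0.87, 0, 0, -72, 0.485, -0.5, -0.005, 0.87, 0, 0, -72, 0.485, -0.5, -0.005, 0.87, 0, 0, -72, 0.485, -0.5, -0.005, 0.87, 0, 0, -72, 0.485, -0.5, -0.005, 0.87, 0, 0, -72, 0.485, -0.5, -0.005, 0.87, 0, 0, -72, 0.485, -0.5, -0.005, 0.87, 0, 0, -72, 0.485, -0.5, -0.005, 0.87, 0, 0, -72, 0.485, -0.5, -0.005, 0.87, 0, 0, -72, 0.485, -0.5, -0.005, 0.87])

```text
clock: 2.35
position: [0.5, 0.0297, 0.2503]
ee_rot: [0.708, 0.706, -0.0, 0.0]
ft_force: [-1.0, 0.6, -0.4]
grip_width: 0.871
grasp_force: 0.0
```

```bash
python3 - <<'E'
from h import *
m=viewer.camera_model('wrist');im=viewer.camera('wrist');cv2.imwrite('pics/w1.png',im[:,:,::-1])
np.save('w1.npy',m,allow_pickle=True);print(status.get_obs()['position'],rel((.5,.03,.25),90))
E
```

```text
[0.49997499 0.02974302 0.25033014] [ 0.0055  0.0065 -0.1376  0.0003  0.      0.0003]
```

View pics/w1.png

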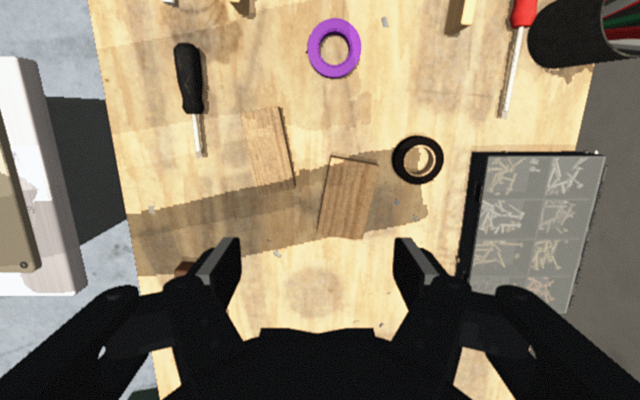

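The wrist view shows the wide offcut at about (348,198), the long one at (268,147), and the black roll at (418,160).

```bash
python3 - <<'E'
from h import *
m=np.load('w1.npy',allow_pickle=True).item()
for n,c,h in(('wide',[(331,156),(377,164),(363,239),(318,233)],.022),('long',[(242,108),(280,107),(294,187),(252,185)],.019)):
    p=ray('',c,h,m); d=(p[0]-p[3]+p[1]-p[2])/2
    print(n,p.mean(0).round(3),'yaw',np.degrees(np.arctan2(d[1],d[0])).round(1),[np.linalg.norm(p[i]-p[(i+1)%4]).round(3) for i in range(4)])
for q in[(418,160),(334,48)]:print(ray('',q,.019,m)[0].round(3))
E
```

```text
wide [ 0.539 -0.009  0.022] yaw 81.7 [np.float64(0.056), np.float64(0.098), np.float64(0.059), np.float64(0.1)]
long [0.442 0.054 0.019] yaw 96.2 [np.float64(0.044), np.float64(0.096), np.float64(0.052), np.float64(0.092)]
[0.624 0.039 0.019]
[0.521 0.163 0.019]
```

play_rows(plan=[0, 0, 8.5, -0.06, 0.034, 0.1, 0.87, 0, 0, 8.5, -0.06, 0.034, 0.1, 0.87, 0, 0, 8.5, -0.06, 0.034, 0.16, 0.87, 0, 0, 8.5, -0.06, 0.034, 0.2, 0.87, 0, 0, 8.5, -0.06, 0.034, 0.225, 0.87, 0, 0, 8.5, -0.06, 0.034, 0.234, 0.87, 0, 0, 8.5, -0.06, 0.034, 0.234, 0.87, 0, 0, 8.5, -0.06, 0.034, 0.234, 0.5, 0, 0, 8.5, -0.06, 0.034, 0.234, 0.5, 0, 0, 8.5, -0.06, 0.034, 0.234, 0.5, 0, 0, 8.5, -0.06, 0.034, 0.234, 0.5, 0, 0, 8.5, -0.06, 0.034, 0.234, 0.5], squeeze=30)

```text
clock: 3.9
position: [0.5349, -0.0303, 0.0177]
ee_rot: [0.758, 0.652, 0.001, 0.001]
ft_force: [-0.2, 0.1, 7.3]
grip_width: 0.697
grasp_force: 33.1
```

play_rows(plan=[0, 0, -1, -0.027, 0.008, -0.002, 0.5, 0, 0, -2, -0.055, 0.017, -0.002, 0.5, 0, 0, -3, -0.082, 0.025, -0.002, 0.5, 0, 0, -4, -0.109, 0.034, -0.002, 0.5, 0, 0, -5, -0.137, 0.042, -0.002, 0.5, 0, 0, -6, -0.164, 0.051, -0.002, 0.5, 0, 0, -7, -0.191, 0.059, -0.002, 0.5, 0, 0, -8, -0.219, 0.067, -0.002, 0.5, 0, 0, -8.5, -0.246, 0.076, -0.002, 0.5, 0, 0, -8.5, -0.265, 0.082, -0.002, 0.5, 0, 0, -8.5, -0.2735, 0.084, -0.002, 0.5, 0, 0, -8.5, -0.2735, 0.084, -0.002, 0.5, 0, 0, -8.5, -0.2735, 0.084, -0.002, 0.5])

```text
clock: 5.52
position: [0.576, -0.3119, 0.0184]
ee_rot: [0.707, 0.707, 0.0, -0.0]
ft_force: [0.1, 0.2, -1.0]
grip_width: 0.695
grasp_force: 32.5
```

play_rows(plan=[0, 0, 0, 0, 0, 0, 0.85, 0, 0, 0, 0, 0, 0, 0.85, 0, 0, 0, 0, 0, -0.03, 0.85, 0, 0, 0, 0, 0, -0.08, 0.85, 0, 0, 0, 0, 0, -0.12, 0.72, 0, 0, -4, 0.06, -0.022, -0.13, 0.72, 0, 0, -9, 0.12, -0.044, -0.13, 0.72, 0, 0, -9, 0.18, -0.067, -0.13, 0.72, 0, 0, -9, 0.24, -0.089, -0.13, 0.72, 0, 0, -9, 0.3, -0.111, -0.13, 0.72, 0, 0, -9, 0.365, -0.135, -0.13, 0.72, 0, 0, -9, 0.365, -0.135, -0.13, 0.72, 0, 0, -9, 0.365, -0.135, -0.13, 0.72])

```text
clock: 7.15
position: [0.4417, 0.0523, 0.1485]
ee_rot: [0.65, 0.76, -0.0, 0.001]
ft_force: [0.4, -0.6, -0.6]
grip_width: 0.723
grasp_force: 0.0
```

```bash
python3 - <<'E'
from h import *
m=viewer.camera_model('wrist');im=viewer.camera('wrist');t=viewer.camera('top')[130:310,170:500]
np.save('w2.npy',m,allow_pickle=True)
b=np.zeros((600,550,3),np.uint8);b[:300]=cv2.resize(t,(550,300));b[300:,:480]=cv2.resize(im,(480,300))
cv2.imwrite('pics/w2.png',b[:,:,::-1]);o=status.get_obs();print(o['position'],o['grip_width'])
E
```

```text
[0.44222241 0.05059866 0.14833366] 0.7148941840725267
```

View pics/w2.png

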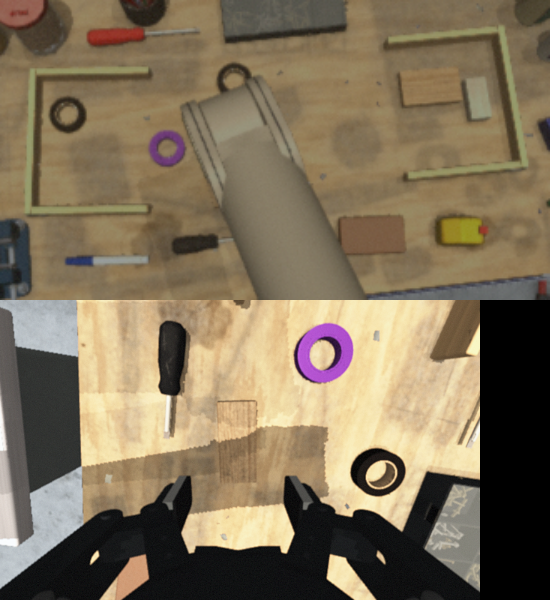

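The wide offcut lies fully inside the right tray. The long offcut shows upright in the wrist view, centred at (237,442) between the fingers. I'll check where its centre lies along the tool's x.

```bash
python3 - <<'E'
from h import *
m=np.load('w2.npy',allow_pickle=True).item()
c=(np.array([(218,401),(257,401),(256,483),(218,483)])-[0,300])/.75
p=ray('',c,.019,m);print(p.round(3),p.mean(0),np.linalg.norm(p[0]-p[3]))
t=(np.array([(378,471)])-[0,300])/.75;print(ray('',t,.019,m))
E
```

```text
[[ 0.414  0.096  0.019]
 [ 0.457  0.103  0.019]
 [ 0.474  0.003  0.019]
 [ 0.427 -0.004  0.019]] [0.44309819 0.04936247 0.019     ] 0.10079416516303778
[[0.61962825 0.04248885 0.019     ]]
```

play_rows(plan=[0, 0, 0, 0, 0, 0.05, 0.72, 0, 0, 0, 0, 0, 0.09, 0.72, 0, 0, 0, 0, 0, 0.12, 0.72, 0, 0, 0, 0, 0, 0.131, 0.72, 0, 0, 0, 0, 0, 0.131, 0.72, 0, 0, 0, 0, 0, 0.131, 0.3, 0, 0, 0, 0, 0, 0.131, 0.3, 0, 0, 0, 0, 0, 0.131, 0.3, 0, 0, 0, 0, 0, 0.131, 0.3, 0, 0, 0, 0, 0, 0.131, 0.3])

```text
clock: 8.5
position: [0.4428, 0.0518, 0.0185]
ee_rot: [0.65, 0.76, 0.0, 0.001]
ft_force: [-1.4, -1.0, 7.9]
grip_width: 0.522
grasp_force: 31.3
```

play_rows(plan=[0, 0, 1, -0.029, -0.001, -0.002, 0.3, 0, 0, 2, -0.058, -0.002, -0.002, 0.3, 0, 0, 3, -0.087, -0.003, -0.002, 0.3, 0, 0, 4, -0.116, -0.004, -0.002, 0.3, 0, 0, 5, -0.145, -0.006, -0.002, 0.3, 0, 0, 6, -0.173, -0.007, -0.002, 0.3, 0, 0, 7, -0.202, -0.008, -0.002, 0.3, 0, 0, 8, -0.231, -0.009, -0.002, 0.3, 0, 0, 9, -0.26, -0.01, -0.002, 0.3, 0, 0, 9, -0.289, -0.011, -0.002, 0.3, 0, 0, 9, -0.318, -0.012, -0.002, 0.3, 0, 0, 9, -0.337, -0.013, -0.002, 0.3, 0, 0, 9, -0.347, -0.013, -0.002, 0.3, 0, 0, 9, -0.347, -0.013, -0.002, 0.3, 0, 0, 9, -0.347, -0.013, -0.002, 0.3])

```text
clock: 10.38
position: [0.4825, -0.2916, 0.0193]
ee_rot: [0.707, 0.707, 0.0, -0.0]
ft_force: [0.1, -0.0, 0.2]
grip_width: 0.519
grasp_force: 30.6
```

play_rows(plan=[0, 0, 0, 0, 0, 0, 0.72, 0, 0, 0, 0, 0, 0, 0.72, 0, 0, 0, 0, 0, -0.03, 0.72, 0, 0, 0, 0, 0, -0.08, 0.72, 0, 0, 0, 0, 0, -0.13, 0.9, 0, 0, -10, 0.04, 0.015, -0.13, 1, 0, 0, -20, 0.08, 0.032, -0.13, 1, 0, 0, -30, 0.12, 0.05, -0.13, 1, 0, 0, -40, 0.16, 0.067, -0.13, 1, 0, 0, -50, 0.2, 0.083, -0.13, 1, 0, 0, -60, 0.24, 0.1, -0.13, 1, 0, 0, -70, 0.28, 0.117, -0.13, 1, 0, 0, -80, 0.31, 0.13, -0.13, 1, 0, 0, -90, 0.333, 0.139, -0.13, 1, 0, 0, -90, 0.333, 0.139, -0.13, 1, 0, 0, -90, 0.333, 0.139, -0.13, 1])

```text
clock: 12.38
position: [0.6219, 0.039, 0.1491]
ee_rot: [0.003, 1.0, -0.0, -0.0]
ft_force: [0.2, -0.7, -0.8]
grip_width: 1.003
grasp_force: 0.0
```

```bash
python3 - <<'E'
from h import *
print(rel((.622,.04,.017),180))
im=viewer.camera('wrist');t=viewer.camera('top')[130:310,170:500]
b=np.zeros((600,550,3),np.uint8);b[:300]=cv2.resize(t,(550,300));b[300:,:480]=cv2.resize(im,(480,300))
cv2.imwrite('pics/w3.png',b[:,:,::-1])
E
```

```text
[-3.680e-02 -1.890e-02 -3.009e-01 -1.000e-04  1.000e-03  1.321e-01]
```

View pics/w3.png

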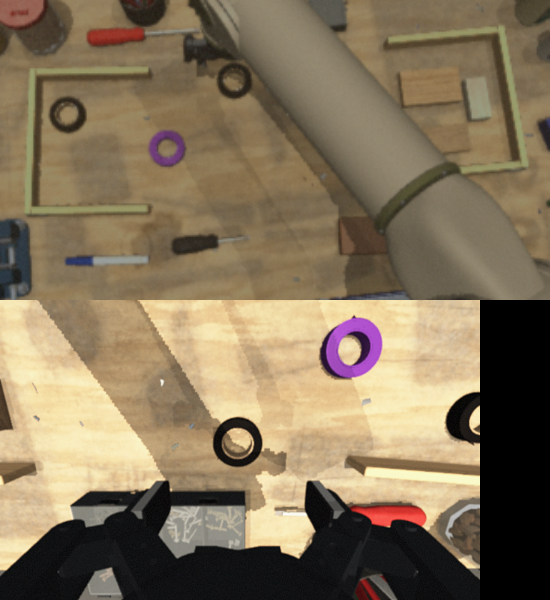

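Both offcuts are in the right tray. The roll sits at (237,441), midway between the fingers.

play_rows(plan=[0, 0, 0, 0, 0, 0.05, 1, 0, 0, 0, 0, 0, 0.09, 1, 0, 0, 0, 0, 0, 0.12, 1, 0, 0, 0, 0, 0, 0.131, 1, 0, 0, 0, 0, 0, 0.131, 1, 0, 0, 0, 0, 0, 0.131, 0.5, 0, 0, 0, 0, 0, 0.131, 0.5, 0, 0, 0, 0, 0, 0.131, 0.5, 0, 0, 0, 0, 0, 0.131, 0.5, 0, 0, 0, 0, 0, 0.131, 0.5])

```text
clock: 13.72
position: [0.6229, 0.0398, 0.0201]
ee_rot: [0.001, 1.0, -0.0, 0.001]
ft_force: [-1.5, -0.6, 6.7]
grip_width: 0.676
grasp_force: 31.1
```

play_rows(plan=[0, 0, 0, 0.008, 0.02, -0.002, 0.5, 0, 0, 0, 0.016, 0.045, -0.002, 0.5, 0, 0, 0, 0.024, 0.07, -0.002, 0.5, 0, 0, 0, 0.028, 0.095, -0.002, 0.5, 0, 0, 0, 0.029, 0.12, -0.002, 0.5, 0, 0, 0, 0.031, 0.145, -0.002, 0.5, 0, 0, 0, 0.035, 0.17, -0.002, 0.5, 0, 0, 0, 0.041, 0.19, -0.002, 0.5, 0, 0, 0, 0.045, 0.205, -0.002, 0.5, 0, 0, 0, 0.045, 0.205, -0.002, 0.5, 0, 0, 0, 0.045, 0.205, -0.002, 0.5, 0, 0, 0, 0.045, 0.205, -0.002, 0.85, 0, 0, 0, 0.045, 0.205, -0.002, 0.85, 0, 0, 0, 0.045, 0.205, -0.03, 0.85, 0, 0, 0, 0.045, 0.205, -0.08, 0.85, 0, 0, 0, 0.045, 0.205, -0.13, 0.85, 0, 0, 0, 0.045, 0.15, -0.17, 0.85, 0, 0, 0, 0.045, 0.1, -0.17, 0.85, 0, 0, 0, 0.045, 0.04, -0.17, 0.85, 0, 0, 0, 0.045, 0.0, -0.17, 0.85])

```text
clock: 16.23
position: [0.5771, 0.0361, 0.1883]
ee_rot: [0.003, 1.0, -0.001, 0.0]
ft_force: [0.6, -0.5, 0.4]
grip_width: 0.852
grasp_force: 0.0
```

```bash
python3 - <<'E'
from h import *
t=viewer.camera('top')[130:310,170:500]
cv2.imwrite('pics/w4.png',cv2.resize(t,None,fx=2.4,fy=2.4,interpolation=cv2.INTER_CUBIC)[:,:,::-1])
E
```

```text
(no output)
```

View pics/w4.png

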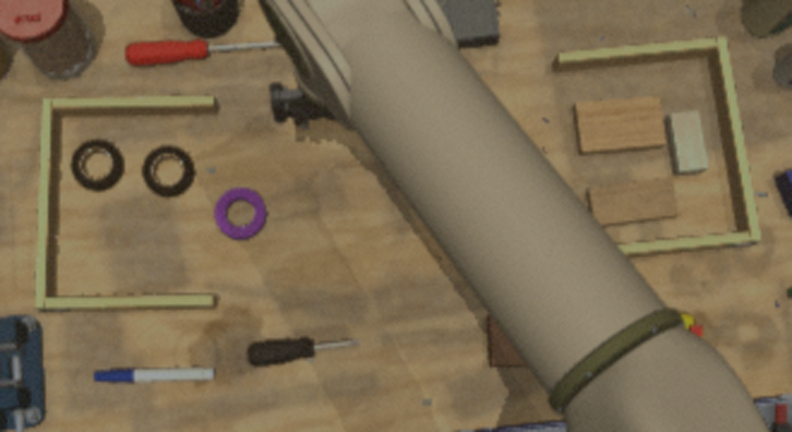

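The roll at (168,171) is well inside the left tray, clear of the purple ring. Both offcuts are in the right tray, with near ends at x≈576 and 590. I'll check the margin at the mouth numerically.

```bash
python3 - <<'E'
from h import *
f=lambda p,z:ray('top',np.array(p)/2.4+[170,130],z)[:, :2].round(3).tolist()
print('Rmouth',f([(557,60),(583,254)],.045),'wide',f([(575,103),(580,153)],.022),'long',f([(588,186),(593,225)],.019))
print('Lmouth',f([(215,101),(214,300)],.045),'tape',f([(168,171)],.019))
E
```

```text
Rmouth [[0.652, -0.224], [0.423, -0.22]] wide [[0.604, -0.243], [0.544, -0.24]] long [[0.504, -0.244], [0.458, -0.243]]
Lmouth [[0.646, 0.178], [0.416, 0.198]] tape [[0.575, 0.242]]
```

```bash
python3 -c "
from workcell import manip
print(manip.hand_in())"
```

```text
the job is handed in; nothing more can be done
None
```

I handed the job in at about 16 s: the last picture shows both offcuts in the right tray about 2 cm inside the mouth, the black tape roll about 6 cm inside the left tray's mouth (to its centre), and nothing else visibly moved; the hand-in gave no verdict.

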